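# Load the slide insert into the microscope stage

## Robot

A 6-joint arm with a two-finger parallel gripper is mounted at the origin on the work surface. World frame = base frame: x ahead of the robot, y to its left, z up, the work surface at z = 0. Lengths are in mm, angles in degrees, forces in N, time in s.
With the tool pointing down it reaches from about 275 to 775 mm from the base axis. Payload 14.6 kg.
Tool frame: the origin (TCP) lies between the finger pads, 19 mm behind the fingertips; this is the grasp point; y points along the fingers, z is the direction in which the jaws open and shut, and the axes are right-handed (so a half turn about y gives the same grasp; the last joint's range is limited). The gripper opens to 85 mm and grips with 20 to 120 N. Pads are 22 mm wide; open, the fingers measure 114 mm over their backs; the gripper's body (76 mm by 85 mm) begins 54 mm behind the grasp point. The pads swing forward as they close: fully open they stand 13 mm farther back than shut.
Start: joints at [60.774, 15.075, -2.767, 72.158, 0, 81.102], TCP at [182.391, 492.303, 249.978] pointing down, gripper open.
Joint ranges: [-151.79, 151.79], [-50.71, 97.33], [-67.44, 78.34], [-121.81, 120.89], [-77.56, 73.72], [-180, 180]. Speed limits (degrees/s): [108.29, 108.29, 147.25, 159.86, 180, 180].

## Interface

Orientations are given as a 3x3 rotation matrix whose columns are the frame's x, y, z axes.
In Python, from cell import r gives the robot as it stands.
- The arm moves only by the shell command python3 -m crank 'ROWS' [FORCE]. ROWS is JSON, a list of rows, each a list of 5 numbers: the finger opening in mm, from 0 to 85.4, then the shift along the tool's x, y, z in units of 40 mm (1.0 is 40 mm), then the turn about the tool's y in units of 5 degrees (1.0 is 5 degrees). A call has 1 to 12 rows; each row shifts and turns the commanded pose from where the row before left it, along the tool's axes as they then stand; what a row does not reach is not made up. A row lasts 1/8 s, in which the tool goes at most 62.5 mm and 10.7 degrees, less where a joint would pass 70% of its speed; a pose out of reach is approached as far as the arm can. A call is refused whole if a number of a shift passes 1 or a number of a turn 1, either way. A call with a gripper value outside its range is refused whole. The fingers move at their own pace and stop on an object; FORCE is the grip in N (left out, the last holds). Time passes only in rows, so rows that do not move let the fingers close. It gives the time, the measured TCP pose, the force and the opening at its end, in the units of the state.
- r.get_state(): the state, without advancing time (a new reading comes with each control period).
- r.get_image(name): name is "scene" or "top"; returns the picture (480x640x3 uint8, red, green, blue); there is no depth.
- r.camera_params(name): a dict with "K" (3x3 intrinsics, pixels), "k1" (the pictures are not rectified: a ray, as slopes to the right and down, at radius r is drawn at 1 + k1 r^2 times it, then the intrinsics apply), "eye" and "rotation" of the camera in the world. Camera axes: x right, y down, z forward; pixel columns grow to the right and rows downward; lengths in mm; the calibration is good to about 2 mm. A picture is of the moment at which its call begins. camera_params takes no time and is no camera call.
- r.sign_off(): hands the job in, once; it reports no verdict.
The state is a dict: "t": time; "joint_positions": joint angles; "qvel": joint speeds; "joint_torque": joint torques, N m; "tcp_pos": TCP position; "ee_rot": TCP orientation; "contact_force": force on the tool from outside, world axes, zero at the start; "wrist_torque": the same for the moment, N m; "grip_width": opening from 0.0 (shut) to 1.0 (fully open).
Only numpy, scipy, OpenCV 4.12 (cv2) and the standard library are available. Lean on these libraries where they do the work, as an engineer would, in place of code of your own. Each camera call takes 0.05 s, during which the arm holds its last target.

## Task

Pick the blue slide insert out of the accessory crate and load it into the pocket in the microscope's stage, its grip rib at the open front end away from the pillar, so that it lies fully home, flat and square, and leave it there. Lower it in with the gripper instead of dropping it, do not knock the condenser that hangs over the stage, and leave the other parts in the crate where they are.

Things in the scene. Friction and masses are not known exactly. Their poses are not given: they have to be found in the camera images.
- insert: Part to load: blue flat plate 140 (x) x 90 (y) x 9 mm, 0.2 kg, two glass slides in its top. Origin: centre of underside, z up. Lies flat in the crate, rib end roughly towards the robot. Its aluminium grip rib is a wall from x = -65 to -25 mm, 12 mm thick (y), 9 to 41 mm above the underside. Pinch the rib across y; the tool may lean in the insert's x-z plane.
- grip (a point): A point in the grip rib, on the insert at (-45, 0, 33) mm from its origin: 8 mm below the rib's top, a good TCP position. Axes as the insert's.
- crate: Fixed grey open box, 290 (x) x 410 (y) x 35 mm high, walls and floor 5 mm. Origin: centre of its underside on the bench. The insert and four other parts lie in it.
- scope: Fixed white, blue and black microscope. Origin: on the bench under the pocket centre; +x runs from the open front (robot side) to the pillar. Grey stage 260 (x) x 200 (y) mm, top 159 mm above the bench. Pillar 66 x 75 mm, 370 mm high, 142 to 208 mm behind the pocket centre; from it a head 48 mm wide reaches to 30 mm in front of the pocket centre, underside at 330 mm.
- pocket (a point): Centre of the stage pocket's floor, 150 mm above the bench; axes as the microscope's. Pocket 143 (x) x 93 (y) mm at the bottom, 9 mm deep, so the seated insert is flush with the stage top; the upper 5 mm of its walls flare out by 3 mm as a lead-in. The floor is a ledge with an opening in the middle.
- grip_place (a point): Where the insert's point grip is when the insert is seated: 45 mm in front of the pocket centre, 33 mm above the pocket floor.
- condenser: Fixed dark round barrel, 60 mm diameter (44 mm at its lower end), hanging from the head centrally over the pocket. Origin: centre of its lower face, 230 mm above the bench, 71 mm above the stage top. No room for an upright gripper over the rib: lean the tool so that the gripper's body is towards the open front (25 to 45 degrees).
- dish_holder: Bystander in the crate: black flat plate 120 x 85 x 8 mm with a clear round dish of 60 mm diameter on it (14 mm high in all). Origin: centre of underside.
- objective_a: Bystander in the crate: upright steel lens barrel with a yellow ring, 32 mm diameter, 55 mm high. Origin: centre of underside.
- objective_b: Bystander in the crate: upright steel lens barrel with a green ring, 32 mm diameter, 55 mm high. Origin: centre of underside.
- rail_bar: Bystander in the crate: dark square bar 110 mm long (its y), 16 x 16 mm, at the crate's robot side. Origin: centre of underside.
Things that resemble listed ones, but are neither listed nor needed, are in the scene too. What is shaped like the insert but brown or purple is not meant.

How it is judged (in metres and radians):
On the way, in this order (a step that is already met when the one before it is completed fails the run):
1. the insert is lifted out of the crate in the gripper (z of insert in the frame of crate above 0.06 m and contact force between the fingers and insert above 0.5 N), for 0.2 s.
2. the gripper, still on the insert, brings it down into the pocket (within 6 mm of the floor) (z of insert in the frame of pocket below 0.006 m and horizontal distance between insert and pocket below 0.008 m and contact force between the fingers and insert above 0.5 N), for 0.05 s.
At the end, for the whole second after the job is handed in: The insert rests in the pocket, released and still: underside within 2.5 mm of the pocket floor, centre within 4 mm of the pocket centre, tilted less than 0.025 rad, square to the microscope within 0.06 rad, its grip rib at the open front (grip within 6 mm of grip_place) (z of insert in the frame of pocket below 0.0025 m and horizontal distance between insert and pocket below 0.004 m and distance between grip and grip_place below 0.006 m and angle between insert's own z axis and vertical below 0.025 rad and angle between the x axis of insert and the x axis of scope, either way round below 0.06 rad and linear speed of insert below 0.01 m/s and angular speed of insert below 0.05 rad/s); the robot touches nothing.
It fails at once if the condenser is knocked (over 5 N) (contact force between anything else and condenser above 5 N).
It fails at once if another part in the crate is moved by more than 30 mm (distance of any of dish_holder, objective_a, objective_b, rail_bar from where it was at the start of the episode above 0.03 m).
It also fails if it takes over 48 s, if anything falls off the work surface, if the arm or the gripper's body presses on something with over 40 N, if the wrist force passes 120 N, or if a joint passes its speed limit or range.

## Working session

There is one attempt and no reset: what is moved stays moved. The work goes in short steps, Python scripts to look and compute and a shell command to move; the robot and the scene stay as the last step left them, time stands still between calls to the robot, and variables do not carry over. Pictures are saved under pics/ and viewed, and the job is handed in when it is done.

```bash
mkdir -p pics; ls; python3 - <<'E'
from cell import r
import cv2,numpy as np
np.set_printoptions(suppress=True,precision=4)
print(r.get_state())
for n in("scene","top"):
    cv2.imwrite(f"pics/{n}0.png",r.get_image(n)[:,:,::-1]); print(n,r.camera_params(n))
E
```

```text
pics
{'t': 0.0, 'joint_positions': array([60.7731, 15.1004, -2.8029, 72.1599,  0.0008, 81.1014]), 'qvel': array([ 0.0214, -0.0438, -0.133 , -0.0952, -0.0371,  0.002 ]), 'joint_torque': array([  0.0027, -63.7616,  38.4565,   0.0137,   0.0001,   0.    ]), 'tcp_pos': array([182.2647, 492.0739, 249.5164]), 'ee_rot': array([[ 0.9377, -0.0006,  0.3474],
       [-0.3474, -0.001 ,  0.9377],
       [-0.0002, -1.    , -0.0011]]), 'contact_force': array([ 0.5752, -0.8146,  0.4303]), 'wrist_torque': array([-0.0298, -0.0165, -0.0227]), 'grip_width': 0.998458852046317}
scene {'K': array([[499.8131,   0.    , 323.9454],
       [  0.    , 499.8131, 233.1153],
       [  0.    ,   0.    ,   1.    ]]), 'k1': -0.1352623130963423, 'eye': array([ 769.536 , -522.6362,  902.5051]), 'rotation': array([[ 0.8496,  0.4312, -0.3037],
       [ 0.5274, -0.6937,  0.4906],
       [ 0.0009, -0.5769, -0.8168]])}
top {'K': array([[589.2031,   0.    , 321.0949],
       [  0.    , 589.2031, 242.3721],
       [  0.    ,   0.    ,   1.    ]]), 'k1': -0.11400741583721938, 'eye': array([ 187.4419,  -57.8294, 1555.9951]), 'rotation': array([[-0.0166, -0.9757,  0.2187],
       [-0.9999,  0.0163, -0.003 ],
       [-0.0006, -0.2187, -0.9758]])}
```

View pics/scene0.png

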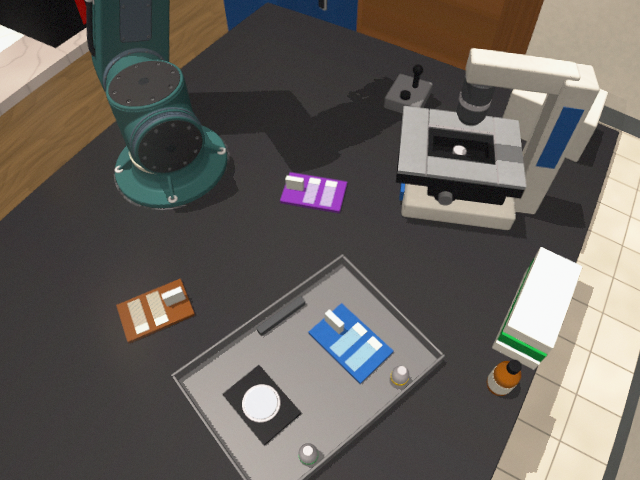

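View pics/top0.png

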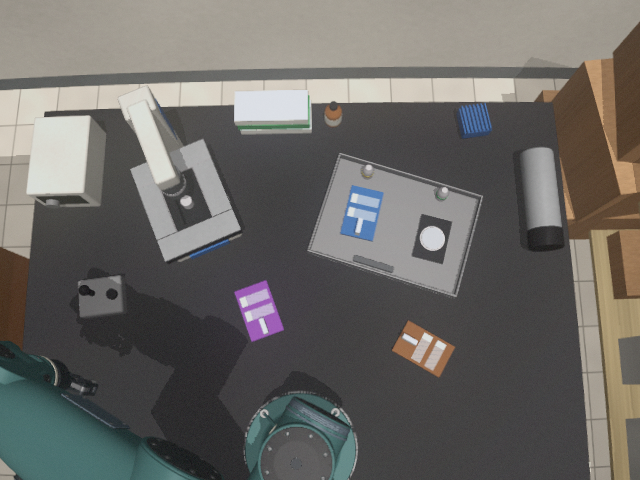

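The top view shows the blue insert at about (362,213) with its rib at (359,226), and the stage around (185,200). The brown and purple look-alikes lie outside the crate. Next I'll enlarge these areas to read corners.

```bash
cat > h.py <<'E'
import numpy as np,cv2
from cell import r
np.set_printoptions(suppress=True,precision=4)
def dirs(n,uv):
    p=r.camera_params(n);uv=np.asarray(uv,float).reshape(-1,1,2)
    x=cv2.undistortPoints(uv,p['K'],np.array([p['k1'],0,0,0.]),None,None)[:,0] if 0 else None
    K=p['K'];d=(uv[:,0]-[K[0,2],K[1,2]])/[K[0,0],K[1,1]];u=d.copy()
    for _ in range(50): u=d/(1+p['k1']*(u**2).sum(1,keepdims=True))
    return p['eye'],np.c_[u,np.ones(len(u))]@p['rotation'].T
def plane(n,uv,z):
    e,d=dirs(n,uv); return e+d*((z-e[2])/d[:,2])[:,None]
def proj(n,P):
    p=r.camera_params(n);q=(np.asarray(P,float).reshape(-1,3)-p['eye'])@p['rotation'];u=q[:,:2]/q[:,2:]
    u=u*(1+p['k1']*(u**2).sum(1,keepdims=True));K=p['K'];return u*[K[0,0],K[1,1]]+[K[0,2],K[1,2]]
def crop(src,x0,y0,w,h,s,out):
    im=cv2.imread(src)[y0:y0+h,x0:x0+w]; im=cv2.resize(im,None,fx=s,fy=s,interpolation=cv2.INTER_CUBIC)
    for k in range(0,w,10):
        cv2.line(im,(k*s,0),(k*s,6 if (x0+k)%50 else 14),(0,255,255),1)
        if (x0+k)%20==0: cv2.putText(im,str(x0+k),(k*s,24),0,.4,(0,255,255),1)
    for k in range(0,h,10):
        cv2.line(im,(0,k*s),(6,k*s),(0,255,255),1)
        if (y0+k)%20==0: cv2.putText(im,str(y0+k),(8,k*s+4),0,.4,(0,255,255),1)
    cv2.imwrite(out,im)
E
python3 - <<'E'
from h import *
crop('pics/top0.png',330,170,70,80,7,'pics/t_ins.png')
crop('pics/top0.png',120,130,130,140,4,'pics/t_st.png')
crop('pics/scene0.png',300,290,110,100,6,'pics/s_ins.png')
crop('pics/scene0.png',380,90,160,140,4,'pics/s_st.png')
E
```

```text
(no output)
```

View pics/t_ins.png

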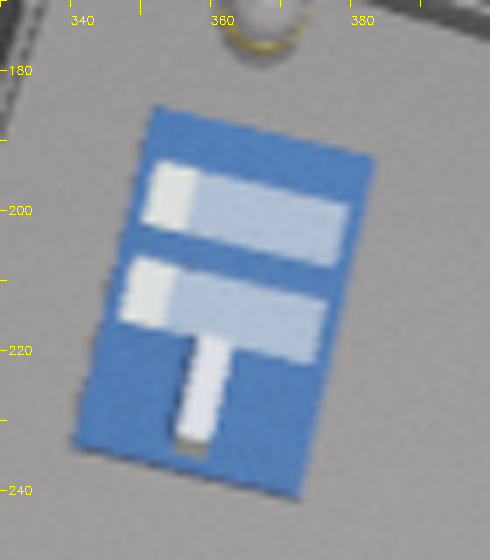

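View pics/t_st.png

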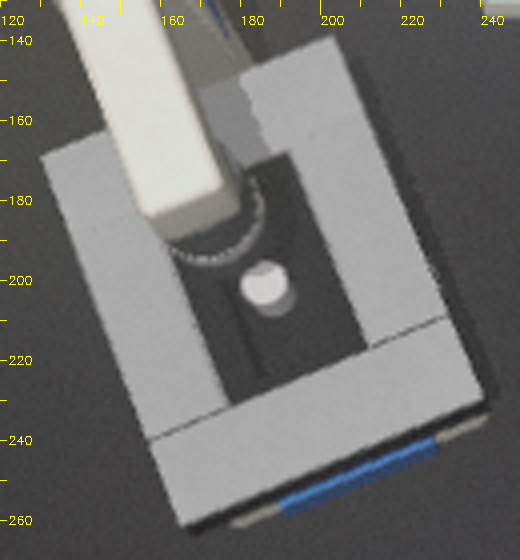

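View pics/s_ins.png

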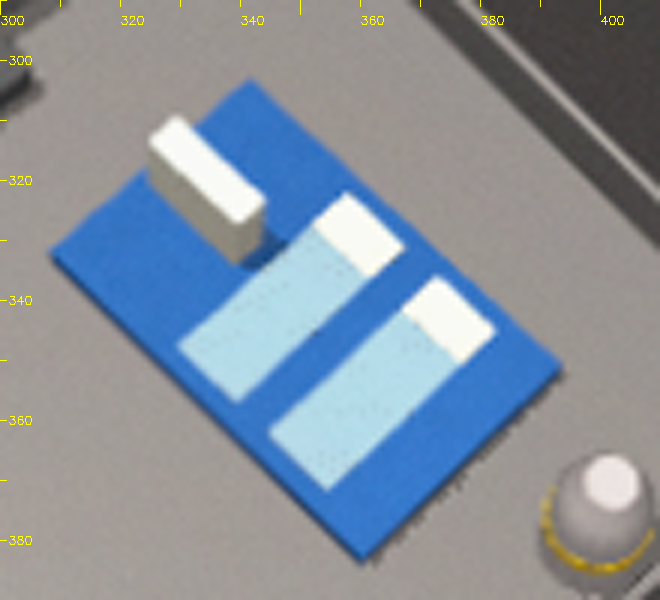

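View pics/s_st.png

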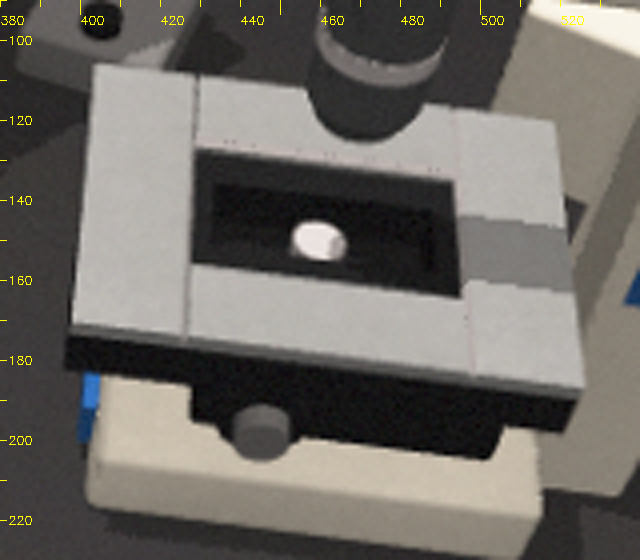

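```bash
python3 - <<'E'
from h import *
from scipy.optimize import least_squares
def T(p,L):
    c,s=np.cos(p[2]),np.sin(p[2]);L=np.array(L,float)
    return np.c_[p[0]+c*L[:,0]-s*L[:,1],p[1]+s*L[:,0]+c*L[:,1],L[:,2]]
S=[(-70,45),(-70,-45),(70,-45),(70,45)]
It=[(340.7,233.3),(372.9,241.4),(383.4,192.4),(351.7,185.1)]
Is=[(341.7,303),(308.3,332.5),(360.3,382.7),(393.8,351.5)]
L=[(a,b,14) for a,b in S]
LR=[(-65,6,46),(-65,-6,46),(-25,6,46),(-25,-6,46)];Rs=[(329.2,309.2),(325,313.3),(344.5,323.8),(340,327)]
Rt=[]
for nm,sets in dict(top=[('top',L,It)],scene=[('scene',L,Is)],rib=[('scene',LR,Rs)],all=[('top',L,It),('scene',L+LR,Is+Rs)]).items():
    f=lambda p:np.concatenate([(proj(n,T(p,l))-np.array(u)).ravel() for n,l,u in sets])
    g=plane(sets[0][0],sets[0][2],14)[:,:2].mean(0)
    o=least_squares(f,[*g,-0.2]);print('ins',nm,o.x[:2],np.degrees(o.x[2]),np.abs(o.fun).max())
St=[(130.3,169.5),(203.8,139),(241.3,230.5),(167,261.3)]
Ss=[(403.8,106.3),(518.8,120.5),(525.8,186.8),(398.3,171.3)]
Ps=[(428.8,127.5),(493.3,135),(495.5,164.5),(428.3,156)]
Pt=[(177.5,231.3),(211.3,217),(192,168)]
qt=[(1,1),(1,-1),(-1,-1),(-1,1)];qs=[(-1,1),(1,1),(1,-1),(-1,-1)];pt=[(-1,1),(-1,-1),(1,-1)]
def M(p,which): # p: x,y,th,stagecx, px,py
    st=lambda q:[(p[3]+130*a,100*b,159) for a,b in q]
    po=lambda q:[(p[4]*a,p[5]*b,159) for a,b in q]
    R=[]
    if 't' in which: R+=[proj('top',T(p,st(qt)))-St, proj('top',T(p,po(pt)))-Pt]
    if 's' in which: R+=[proj('scene',T(p,st(qs)))-Ss, proj('scene',T(p,po(qs)))-Ps]
    return np.concatenate([x.ravel() for x in R])
g=plane('top',St,159)[:,:2].mean(0)
for w in('t','s','ts'):
    o=least_squares(lambda p:M(p,w),[*g,.35,0,72,48]);print(w,o.x[:2],np.degrees(o.x[2]),o.x[3:],np.abs(o.fun).max());print(o.fun.round(1))
E
```

```text
ins top [ 613.4169 -175.6163] -14.184878016377986 0.4225353340048059
ins scene [ 615.2129 -176.4627] -14.668607678941152 0.6428598283222868
ins rib [ 615.0913 -175.2541] -14.331466937603196 0.5502403667479143
ins all [ 614.8058 -175.8822] -14.613556023130693 0.8536965943968937
t [616.3243 274.6417] 22.794357762440598 [ 0.2026 69.6178 45.0408] 1.3112092884084063
[ 0.5  0.1 -0.1  0.2  0.2 -0.7 -1.3  0.7  0.4 -0.2  0.5 -0.2 -0.1  0. ]
s [619.8032 272.8627] 22.94564123434519 [ 0.4445 70.2615 44.0774] 1.1680402081065324
[-0.3  0.4 -0.4  0.4  0.8  1.2 -0.5  0.4  0.4 -0.9  0.  -0.5  0.1 -0.7
 -0.2 -0.6]
ts [618.5899 274.0793] 22.80559137513454 [ 0.0913 70.3189 44.4439] 1.6255621158369564
[ 0.8 -0.7  0.1 -0.6  0.4 -1.6 -1.  -0.2  1.  -0.9  0.6 -0.7 -0.1 -1.
 -0.6 -0.1 -0.8 -0.   0.2  0.6 -1.  -0.4  0.1 -1.6 -0.2 -1.1 -0.3 -1.1
 -0.6 -1.2]
```

```bash
python3 -m crank '[[85,0,0,0,0.5]]'; python3 - <<'E'
from h import *
s=r.get_state();print(s)
E
```

```text
t: 0.22
tcp_pos: [182.3, 492.1, 249.7]
ee_rot: [[0.921, -0.0, 0.389], [-0.389, -0.001, 0.921], [-0.0, -1.0, -0.001]]
contact_force: [0.3, -0.4, 0.5]
grip_width: 0.997
{'t': 0.225, 'joint_positions': array([60.7727, 15.0912, -2.7927, 72.1573, -0.0005, 83.6462]), 'qvel': array([ 0.067 , -0.0615,  0.0391, -0.0603,  0.2303, 20.8678]), 'joint_torque': array([ -0.    , -63.6896,  38.4272,   0.011 ,  -0.0001,  -1.1133]), 'tcp_pos': array([182.3157, 492.1461, 249.6653]), 'ee_rot': array([[ 0.9214, -0.0003,  0.3887],
       [-0.3887, -0.0006,  0.9214],
       [-0.0001, -1.    , -0.0007]]), 'contact_force': array([ 0.2631, -0.3514,  0.4528]), 'wrist_torque': array([-0.0965,  0.0063, -0.0125]), 'grip_width': 0.9968041333874914}
```

```bash
cat > go.py <<'E'
# usage: go.py x y z xaz : units of tool shift to target, at the current orientation, plus turn
from h import *; import sys
x,y,z,a=map(float,sys.argv[1:5]); s=r.get_state();R=s['ee_rot'];p=s['tcp_pos']
az=np.degrees(np.arctan2(R[1,2],R[0,2]))-90
print('t',s['t'],'tcp',p,'xaz',az,'y',R[:,1],'q',s['joint_positions'].round(1),'F',s['contact_force'].round(1),'w',s['grip_width'])
print('shift units',R.T@(np.array([x,y,z])-p)/40,'turn units',-(a-az)/5)
E
python3 -m crank '[[60,0,0,0,-0.84],[60,0,0,0,-0.84],[60,1,0,-1,0],[60,1,0,-1,0],[60,1,0,-1,0],[60,1,0,-1,0],[60,1,0,-1,0],[60,1,0,-1,0]]' 60; python3 go.py 571.2 -164.6 42 -14.5
```

```text
t: 1.23
tcp_pos: [355.5, 198.4, 250.0]
ee_rot: [[0.968, 0.0, 0.249], [-0.249, 0.0, 0.968], [0.0, -1.0, 0.0]]
contact_force: [0.8, 0.4, -0.5]
grip_width: 0.7
t 1.225 tcp [355.5144 198.3942 249.9655] xaz -14.421445656956664 y [ 0.0001  0.0001 -1.    ] q [ 17.7   3.5 -17.3  69.2   0.   32.1] F [ 0.8  0.4 -0.5] w 0.6996196381152178
shift units [ 7.4818  5.1992 -7.4466] turn units 0.015710868608667283
```

```bash
python3 -m crank '[[60,1,0,-1,0],[60,1,0,-1,0],[60,1,0,-1,0],[60,1,0,-1,0],[60,1,0,-1,0],[60,1,0.5,-1,0],[60,1,0.9,-1,0],[60,0.48,1,-0.45,0],[60,0,0.5,0,0],[60,0,0,0,0]]' 60; python3 go.py 571.2 -164.6 42 -14.5; python3 - <<'E'
from h import *
for n in("scene","top"): cv2.imwrite(f"pics/{n}1.png",r.get_image(n)[:,:,::-1])
crop('pics/top1.png',320,160,80,90,6,'pics/t1.png')
crop('pics/scene1.png',280,210,130,180,4,'pics/s1.png')
E
```

```text
t: 2.48
tcp_pos: [567.6, -159.6, 134.9]
ee_rot: [[0.968, -0.003, 0.25], [-0.25, 0.001, 0.968], [-0.003, -1.0, 0.001]]
contact_force: [0.2, 0.4, 0.8]
grip_width: 0.706
t 2.475 tcp [ 567.6381 -159.586   134.8765] xaz -14.452981132833486 y [-0.0032  0.0014 -1.    ] q [-23.6  24.6  -6.4  59.2  -0.   -9.2] F [0.2 0.4 0.8] w 0.7055450334939216
shift units [ 0.1255  2.3214 -0.1004] turn units 0.009403773433302832
```

View pics/s1.png

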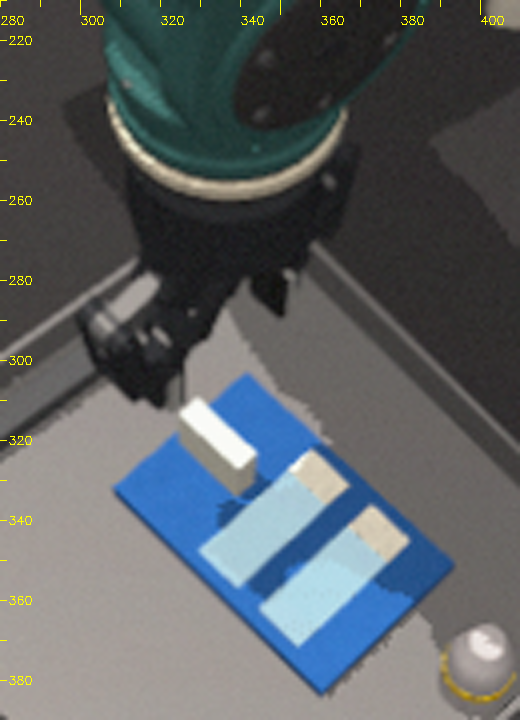

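View pics/t1.png

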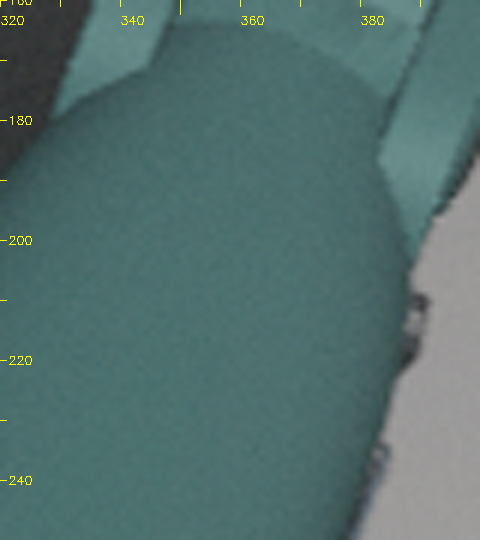

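The scene view has the open jaws above the rib at (332,318), with the insert undisturbed. The arm hides the insert in the top view. Descending.

```bash
python3 -m crank '[[60,0.12,0.8,-0.1,0],[60,0,0.9,0,0],[60,0,0.5,0,0],[60,0,0,0,0]]' 60; python3 go.py 571.2 -164.6 42 -14.5
```

```text
t: 3.08
tcp_pos: [572.0, -164.4, 48.6]
ee_rot: [[0.969, -0.001, 0.249], [-0.249, 0.0, 0.969], [-0.001, -1.0, 0.0]]
contact_force: [0.2, 1.0, -0.0]
grip_width: 0.704
t 3.075 tcp [ 572.0389 -164.432    48.5757] xaz -14.398325468894512 y [-0.0006  0.0003 -1.    ] q [-23.9  29.2 -13.4  47.5  -0.   -9.5] F [ 0.2  1.  -0. ] w 0.7035466155355853
shift units [-0.0192  0.1644 -0.0093] turn units 0.020334906221097526
```

```bash
python3 -m crank '[[0,0,0.12,0,0],[0,0,0,0,0],[0,0,0,0,0],[0,0,0,0,0],[0,0,0,0,0]]' 60; python3 go.py 571.2 -164.6 42 -14.5
```

```text
t: 3.7
tcp_pos: [572.7, -164.9, 44.6]
ee_rot: [[0.968, 0.001, 0.249], [-0.249, -0.0, 0.968], [0.001, -1.0, -0.0]]
contact_force: [-1.3, 1.5, 6.6]
grip_width: 0.125
t 3.7 tcp [ 572.7076 -164.9497   44.6156] xaz -14.422902848398735 y [ 0.0014 -0.0004 -1.    ] q [-23.9  29.4 -13.7  46.8   0.   -9.5] F [-1.3  1.5  6.6] w 0.12467405499878766
shift units [-0.0388  0.0653 -0.0009] turn units 0.015419430320253013
```

```bash
python3 - <<'E'
from h import *
# free bench area: edges of crate / purple / scope
print(plane('top',[(340,155),(309,250),(235,295),(270,283),(282,328),(180,262),(241,232),(100,295)],0))
E
```

```text
[[ 786.5728 -119.881     0.    ]
 [ 515.609   -29.6647    0.    ]
 [ 396.4251  168.9076    0.    ]
 [ 427.327    75.5463    0.    ]
 [ 307.2462   43.9245    0.    ]
 [ 488.1417  319.8391    0.    ]
 [ 568.748   154.9526    0.    ]
 [ 400.5234  536.7283    0.    ]]
```

```bash
python3 -m crank '[[0,0,-0.3,0,0],[0,0,-0.7,0,0],[0,0,-1,0,0],[0,0,-0.9,0,0],[0,0,0,0.5,-1],[0,0,0,1,-1],[0,0,0,1,-1],[0,0,0,1,-1],[0,0,0,1,-1],[0,0,0,0,-1],[0,0,0,0,-1],[0,0,0,0,-0.45]]' 60; python3 go.py 513.5 34.6 80 22.8
```

```text
t: 5.2
tcp_pos: [582.4, 13.8, 160.4]
ee_rot: [[0.921, 0.0, -0.39], [0.39, -0.0, 0.921], [0.0, -1.0, -0.0]]
contact_force: [0.2, 0.6, -3.3]
grip_width: 0.128
t 5.2 tcp [582.4009  13.8411 160.3797] xaz 22.95136183192912 y [ 0.0002 -0.0001 -1.    ] q [ -6.6  22.9  -5.1  62.   -0.  -29.6] F [ 0.2  0.6 -3.3] w 0.12751834201955886
shift units [-1.384   2.0092  1.1499] turn units 0.030272366385823802
```

```bash
python3 -m crank '[[0,-0.7,0,0.6,0],[0,-0.7,0.5,0.55,0],[0,0,1,0,0],[0,0,0.8,0,0],[0,0,0,0,0]]' 60; python3 go.py 513.5 34.6 42 22.8; python3 - <<'E'
from h import *
cv2.imwrite("pics/scene2.png",r.get_image("scene")[:,:,::-1])
crop('pics/scene2.png',220,80,190,160,4,'pics/s2.png')
E
```

```text
t: 5.82
tcp_pos: [511.8, 34.4, 66.8]
ee_rot: [[0.922, -0.003, -0.388], [0.388, 0.0, 0.922], [-0.003, -1.0, 0.002]]
contact_force: [0.2, -0.2, -1.8]
grip_width: 0.128
t 5.825 tcp [511.8161  34.4385  66.8126] xaz 22.82046983548676 y [-0.0033  0.0003 -1.    ] q [ -5.3  21.4 -24.   44.7  -0.  -28.1] F [ 0.2 -0.2 -1.8] w 0.1283704158630814
shift units [ 0.0422  0.6202 -0.0136] turn units 0.004093967097352191
```

View pics/scene2.png

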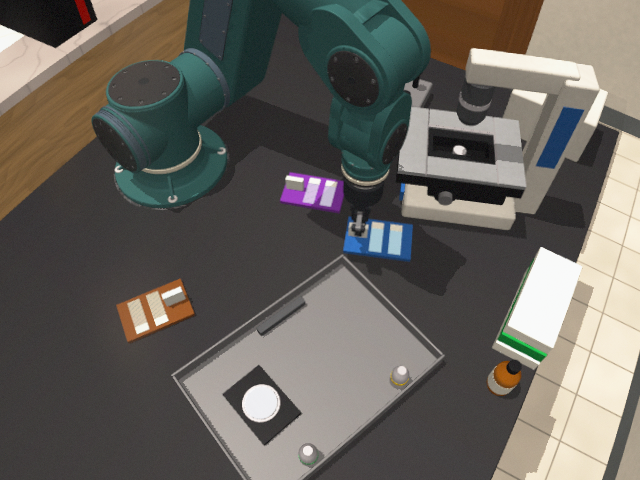

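The insert hangs level and square from the jaws over free bench at about (380,238). I'll set it down, release and retreat upward.

```bash
python3 -m crank '[[0,0,0.5,0,0],[0,0,0.13,0,0],[0,0,0,0,0],[0,0,0.04,0,0],[0,0,0,0,0],[40,0,0,0,0],[40,0,0,0,0],[40,0,-0.5,0,0],[40,0,-1,0,0],[40,0,-1,0,0]]' 60; python3 go.py 513.5 34.6 42 22.8
```

```text
t: 7.12
tcp_pos: [512.9, 34.4, 142.1]
ee_rot: [[0.922, -0.0, -0.388], [0.388, 0.0, 0.922], [-0.0, -1.0, 0.0]]
contact_force: [1.1, -0.8, 0.0]
grip_width: 0.468
t 7.125 tcp [512.9324  34.3738 142.0575] xaz 22.822081512849365 y [-0.0002  0.0001 -1.    ] q [ -5.3  17.4 -16.9  55.7   0.  -28.1] F [ 1.1 -0.8  0. ] w 0.46754359050486927
shift units [ 0.0158  2.5014 -0.0006] turn units 0.004416302569872954
```

```bash
python3 -m crank '[[40,0,-1,0,0],[40,0,-1,0,0],[40,0,-1,1,0],[40,0,-1,1,0],[40,0,-1,1,0],[40,0,-1,1,0],[40,0,-1,1,0],[40,0,-1,1,0],[40,0,-1,0,0],[40,0,-1,0,0],[40,0,-1,0,0],[40,0,-1,0,0]]'; python3 go.py 424 265 800 22.8
```

```text
t: 8.62
tcp_pos: [401.4, 244.6, 561.5]
ee_rot: [[0.92, 0.051, -0.388], [0.387, 0.023, 0.922], [0.055, -0.998, 0.001]]
contact_force: [0.1, -0.4, -0.2]
grip_width: 0.472
t 8.625 tcp [401.3854 244.6456 561.5348] xaz 22.82219651456019 y [ 0.0506  0.0226 -0.9985] q [ 21.3  16.2  50.3 120.9   0.2  -1.5] F [ 0.1 -0.4 -0.2] w 0.4719000093055539
shift units [ 1.0476 -5.9124  0.257 ] turn units 0.004439302912037845
```

```bash
python3 -m crank '[[40,0,-1,0,0],[40,0,-1,0,0],[40,0,-1,0,0],[40,0,-1,0,0]]'; python3 go.py 401 245 800 22.8
```

```text
t: 9.12
tcp_pos: [365.6, 225.2, 608.9]
ee_rot: [[0.909, 0.152, -0.388], [0.382, 0.065, 0.922], [0.165, -0.986, 0.001]]
contact_force: [0.3, 0.7, -0.5]
grip_width: 0.471
t 9.125 tcp [365.5795 225.2483 608.866 ] xaz 22.821969250107713 y [ 0.1516  0.0652 -0.9863] q [ 20.4  10.4  50.8 120.8   0.5  -2.3] F [ 0.3  0.7 -0.5] w 0.4710293477455638
shift units [ 1.7826 -4.5463  0.1178] turn units 0.004393850021542534
```

```bash
python3 -m crank '[[40,0.2,-1,0,0],[40,0.3,-1,0,0],[40,0.3,-1,0,0],[40,0.4,-1,0,0],[40,0.4,-1,0,0],[40,0.5,-1,0,0]]'; python3 go.py 401 245 800 22.8
```

```text
t: 9.88
tcp_pos: [363.3, 220.1, 671.4]
ee_rot: [[0.867, 0.314, -0.387], [0.365, 0.13, 0.922], [0.34, -0.94, -0.002]]
contact_force: [-0.3, 0.4, 0.0]
grip_width: 0.469
t 9.875 tcp [363.2904 220.0983 671.4483] xaz 22.77727898634565 y [ 0.3144  0.1302 -0.9403] q [ 19.5   8.2  58.9 120.8   1.   -3.1] F [-0.3  0.4  0. ] w 0.4690983590925957
shift units [ 2.1377 -2.6445  0.2033] turn units -0.004544202730870239
```

```bash
python3 -m crank '[[40,0.5,-1,0,0],[40,0.5,-1,0,0],[40,0.6,-1,0,0],[40,0.6,-1,0,0],[40,0.6,-1,0,0],[40,0.7,-1,0,0]]'; python3 go.py 401 245 800 22.8
```

```text
t: 10.62
tcp_pos: [363.2, 217.8, 739.3]
ee_rot: [[0.788, 0.481, -0.385], [0.332, 0.195, 0.923], [0.519, -0.855, -0.006]]
contact_force: [-0.4, 0.2, -0.1]
grip_width: 0.469
t 10.625 tcp [363.1916 217.81   739.3135] xaz 22.658452676376882 y [ 0.4808  0.1951 -0.8548] q [ 18.8   7.4  69.5 120.8   1.7  -3.5] F [-0.4  0.2 -0.1] w 0.46900606499913644
shift units [ 1.7575 -0.7098  0.2539] turn units -0.02830946472462372
```

```bash
python3 -m crank '[[40,0.7,-1,0,0],[40,0.7,-1,0,0],[40,0,0,0,0]]'; python3 go.py 401 245 800 22.8;  python3 - <<'E'
from h import *
for n in("scene","top"): cv2.imwrite(f"pics/{n}3.png",r.get_image(n)[:,:,::-1])
crop('pics/scene3.png',330,180,100,90,7,'pics/s3.png')
crop('pics/top3.png',240,170,90,90,6,'pics/t3.png')
E
```

```text
t: 11.0
tcp_pos: [358.7, 215.6, 763.2]
ee_rot: [[0.753, 0.535, -0.384], [0.318, 0.216, 0.923], [0.577, -0.817, -0.008]]
contact_force: [0.7, -1.2, -0.6]
grip_width: 0.468
t 11.0 tcp [358.7365 215.5873 763.226 ] xaz 22.603808470854815 y [ 0.5347  0.2159 -0.817 ] q [ 18.5   7.   73.  120.8   2.   -3.6] F [ 0.7 -1.2 -0.6] w 0.46783722657987853
shift units [ 1.5591 -0.0274  0.2657] turn units -0.03923830582903705
```

View pics/s3.png

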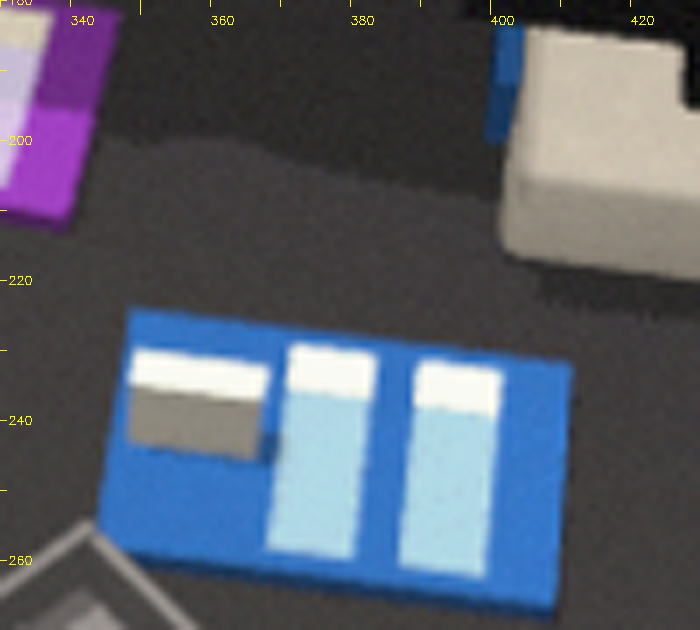

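View pics/top3.png

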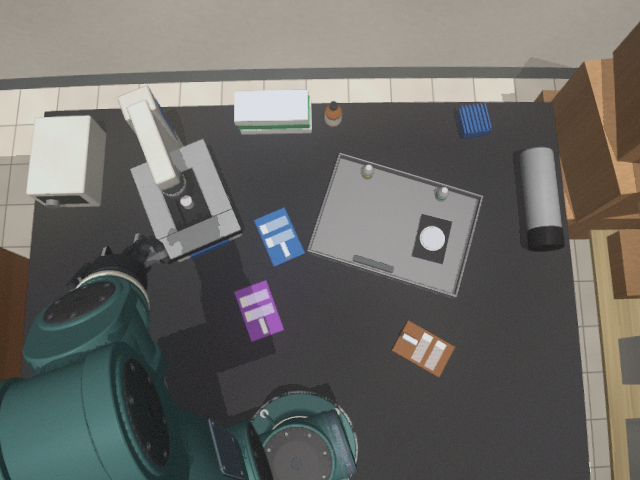

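View pics/t3.png

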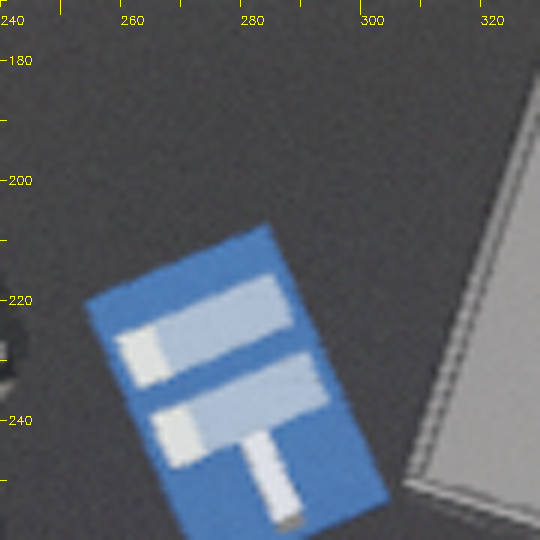

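```bash
python3 - <<'E'
from h import *
from scipy.optimize import least_squares
def T(p,L):
    c,s=np.cos(p[2]),np.sin(p[2]);L=np.array(L,float)
    return np.c_[p[0]+c*L[:,0]-s*L[:,1],p[1]+s*L[:,0]+c*L[:,1],L[:,2]]
A=('top',[(70,45,9),(70,-45,9),(-70,-45,9)],[(254.5,220),(284.5,207.3),(304.8,252.8)])
B=('scene',[(-70,45,9),(70,45,9),(70,-45,9)],[(348.6,224),(411.7,231.7),(409.3,265.1)])
for S in([A],[B],[A,B]):
    f=lambda p:np.concatenate([(proj(n,T(p,l))-np.array(u)).ravel() for n,l,u in S])
    o=least_squares(f,[555,52,.4]);print(o.x[:2],np.degrees(o.x[2]),np.abs(o.fun).max(), 'grip',T(o.x,[(-45,0,33)]))
E
```

```text
[552.5685  49.6037] 22.849841325826752 0.3304310708247158 grip [[511.0999  32.1294  33.    ]]
[552.324   51.0423] 23.439300749183726 0.6596286216767453 grip [[511.0373  33.1423  33.    ]]
[552.3902  50.3191] 23.156106882731486 1.0497452816750297 grip [[511.0156  32.6234  33.    ]]
```

```bash
python3 go.py 429 0.4 158.6 22.8
```

```text
t 11.1 tcp [359.4571 215.8256 762.0657] xaz 22.602437479775205 y [ 0.5323  0.215  -0.8188] q [ 18.5   7.1  72.9 120.8   2.   -3.6] F [ 0.5 -0.  -0.4] w 0.469866440668401
shift units [-9.0648 12.1202 -5.5284] turn units -0.03951250404495923
```

```bash
python3 -m crank '[[40,-0.75,1,-0.4,0],[40,-0.75,1,-0.4,0],[40,-0.75,1,-0.4,0],[40,-0.75,1,-0.4,0],[40,-0.75,1,-0.5,0],[40,-0.75,1,-0.5,0],[40,-0.75,1,-0.5,0],[40,-0.75,1,-0.5,0],[40,-0.75,1,-0.5,0],[40,-0.75,1,-0.5,0]]'; python3 go.py 429 0.4 158.6 22.8
```

```text
t: 12.35
tcp_pos: [414.5, 56.8, 336.8]
ee_rot: [[0.755, 0.531, -0.384], [0.318, 0.215, 0.923], [0.573, -0.819, -0.007]]
contact_force: [2.2, -0.1, 0.6]
grip_width: 0.467
t 12.35 tcp [414.4603  56.7792 336.7805] xaz 22.595716122116087 y [ 0.5312  0.2151 -0.8195] q [-17.4 -17.7 -31.   48.4  21.4 -34.7] F [ 2.2 -0.1  0.6] w 0.4669993403151321
shift units [-2.7271  3.5403 -1.411 ] turn units -0.04085677557678267
```

```bash
python3 -m crank '[[40,-0.7,0.9,-0.35,0],[40,-0.7,0.9,-0.35,0],[40,-0.7,0.9,-0.35,0],[40,-0.63,0.8,-0.35,0],[40,0,0,0,0]]'; python3 go.py 509.2 32.8 36 22.8;  python3 - <<'E'
from h import *
for n in("scene","top"): cv2.imwrite(f"pics/{n}4.png",r.get_image(n)[:,:,::-1])
E
```

```text
t: 12.98
tcp_pos: [426.9, 1.2, 159.6]
ee_rot: [[0.758, 0.528, -0.383], [0.316, 0.217, 0.924], [0.57, -0.821, -0.002]]
contact_force: [1.1, 1.0, 1.2]
grip_width: 0.463
t 12.975 tcp [426.9186   1.1787 159.618 ] xaz 22.522209250124376 y [ 0.5275  0.2166 -0.8215] q [-27.3  -6.9 -53.   19.7  25.8 -44.3] F [1.1 1.  1.2] w 0.463181490589358
shift units [ 0.0473  3.7951 -0.0501] turn units -0.05555814997512485
```

View pics/scene4.png

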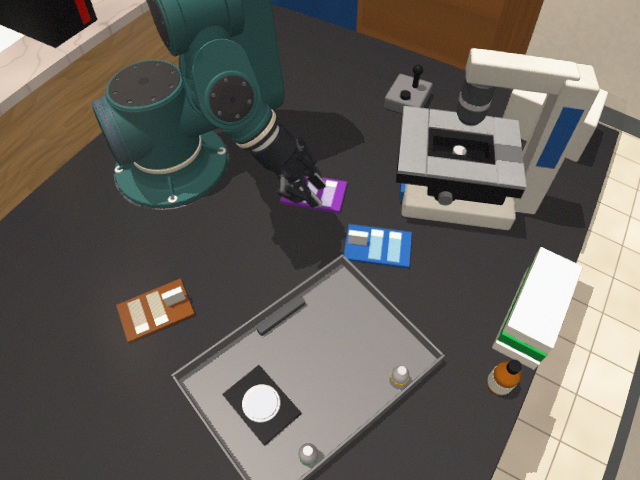

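```bash
python3 -m crank '[[40,0.02,0.7,-0.02,0],[40,0.02,0.8,-0.02,0],[40,0,0.8,0,0],[40,0,0.3,0,0],[40,0,0,0,0]]'; python3 go.py 509.2 32.8 36 22.8
```

```text
t: 13.7
tcp_pos: [486.6, 22.9, 78.9]
ee_rot: [[0.753, 0.532, -0.386], [0.32, 0.216, 0.923], [0.574, -0.819, -0.008]]
contact_force: [-0.4, -0.4, 0.1]
grip_width: 0.463
t 13.7 tcp [486.5931  22.8637  78.9117] xaz 22.69157530073555 y [ 0.5324  0.2157 -0.8186] q [-19.3   7.2 -58.4  -3.4  22.3 -36.6] F [-0.4 -0.4  0.1] w 0.46273756751167705
shift units [-0.1108  1.2326  0.0196] turn units -0.02168493985289004
```

```bash
python3 -m crank '[[40,-0.1,0.6,0.02,0],[40,0,0.45,0,0],[40,0,0.1,0,0],[40,0,0,0,0]]'; python3 go.py 509.2 32.8 36 22.8;  python3 - <<'E'
from h import *
for n in("scene",): cv2.imwrite(f"pics/{n}5.png",r.get_image(n)[:,:,::-1])
crop('pics/scene5.png',310,160,110,110,6,'pics/s5.png')
E
```

```text
t: 14.2
tcp_pos: [507.2, 31.6, 39.0]
ee_rot: [[0.754, 0.533, -0.385], [0.319, 0.215, 0.923], [0.574, -0.819, -0.008]]
contact_force: [-0.5, 0.1, 0.6]
grip_width: 0.468
t 14.2 tcp [507.197   31.5752  38.9923] xaz 22.626932167535728 y [ 0.5327  0.2149 -0.8186] q [-16.9  14.3 -60.4 -13.4  21.1 -34.2] F [-0.5  0.1  0.6] w 0.46775539900627
shift units [0.0046 0.0945 0.0096] turn units -0.03461356649285463
```

View pics/s5.png

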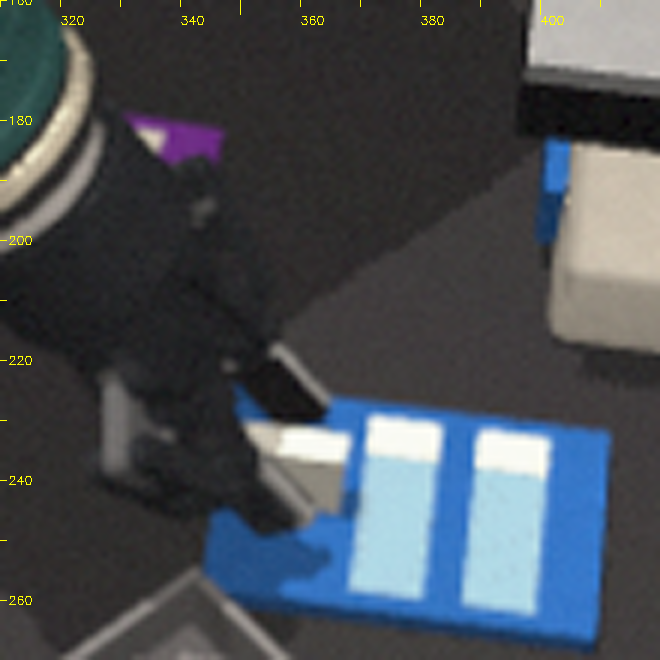

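The leaned fingers straddle the rib at about (357,236). Closing, then a small lift to check the hold.

```bash
python3 -m crank '[[40,0,0.06,0,0],[0,0,0,0,0],[0,0,0,0,0],[0,0,0,0,0],[0,0,0,0,0]]' 100; python3 go.py 509.2 32.8 36 22.8; python3 -m crank '[[0,0.3,-0.42,0,0],[0,0.6,-0.84,0,0],[0,0.6,-0.84,0,0],[0,0,0,0,0]]' 100; python3 go.py 509.2 32.8 36 22.8
```

```text
t: 14.88
tcp_pos: [508.3, 32.2, 36.5]
ee_rot: [[0.754, 0.533, -0.385], [0.319, 0.215, 0.923], [0.574, -0.819, -0.007]]
contact_force: [-4.5, -1.6, 8.4]
grip_width: 0.12
t 14.875 tcp [508.3434  32.1783  36.5072] xaz 22.61964960075612 y [ 0.5326  0.2153 -0.8185] q [-16.7  14.8 -60.5 -14.   21.1 -34. ] F [-4.5 -1.6  8.4] w 0.1197603771809165
shift units [0.0138 0.0251 0.0062] turn units -0.03607007984877626
t: 15.38
tcp_pos: [509.9, 32.9, 142.1]
ee_rot: [[0.752, 0.536, -0.384], [0.32, 0.214, 0.923], [0.577, -0.817, -0.011]]
contact_force: [-0.5, -0.0, -2.2]
grip_width: 0.121
t 15.375 tcp [509.945   32.8663 142.1236] xaz 22.611356250287727 y [ 0.5358  0.2138 -0.8168] q [-16.5   2.2 -49.5   9.3  20.9 -33.9] F [-0.5 -0.  -2.2] w 0.12107142577466279
shift units [-1.5447  2.1568  0.0338] turn units -0.0377287499424547
```

```bash
python3 -m crank '[[0,0.5,-0.71,0,0],[0,0.5,-0.71,0,0],[0,0,0,0,0]]' 100; python3 go.py 408 185.5 211 22.8
```

```text
t: 15.75
tcp_pos: [509.4, 33.5, 209.7]
ee_rot: [[0.753, 0.534, -0.384], [0.319, 0.214, 0.923], [0.575, -0.818, -0.009]]
contact_force: [0.2, 0.5, -3.3]
grip_width: 0.117
t 15.75 tcp [509.4192  33.4675 209.698 ] xaz 22.601872381885414 y [ 0.5338  0.2143 -0.818 ] q [-16.4  -2.9 -41.4  22.6  20.9 -33.8] F [ 0.2  0.5 -3.3] w 0.1173530882424948
shift units [-0.6781 -0.5656  4.4829] turn units -0.03962552362291731
```

```bash
python3 -m crank '[[0,-0.11,-0.1,0.75,0],[0,-0.11,-0.1,0.75,0],[0,-0.11,-0.1,0.75,0],[0,-0.11,-0.1,0.75,0],[0,-0.11,-0.1,0.75,0],[0,-0.11,-0.07,0.73,0],[0,0,0,0,0],[0,0,0,0,0]]' 100; python3 go.py 574 255.3 211 22.8; python3 - <<'E'
from h import *
for n in("scene","top"): cv2.imwrite(f"pics/{n}6.png",r.get_image(n)[:,:,::-1])
crop('pics/scene6.png',300,60,240,160,3,'pics/s6.png')
crop('pics/top6.png',110,120,150,150,4,'pics/t6.png')
E
```

```text
t: 16.75
tcp_pos: [407.5, 185.6, 209.5]
ee_rot: [[0.755, 0.53, -0.385], [0.319, 0.215, 0.923], [0.572, -0.82, -0.007]]
contact_force: [0.6, 0.2, -3.1]
grip_width: 0.118
t 16.75 tcp [407.478  185.6335 209.5446] xaz 22.63028708316311 y [ 0.5303  0.2147 -0.8202] q [  9.8 -11.7 -49.3  18.1   7.  -10.8] F [ 0.6  0.2 -3.1] w 0.11829254835740093
shift units [3.7221 2.5518 0.0054] turn units -0.03394258336737792
```

View pics/s6.png

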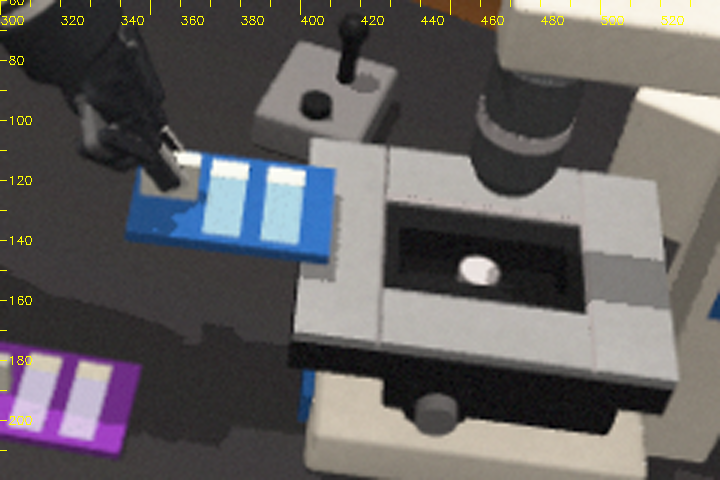

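View pics/t6.png

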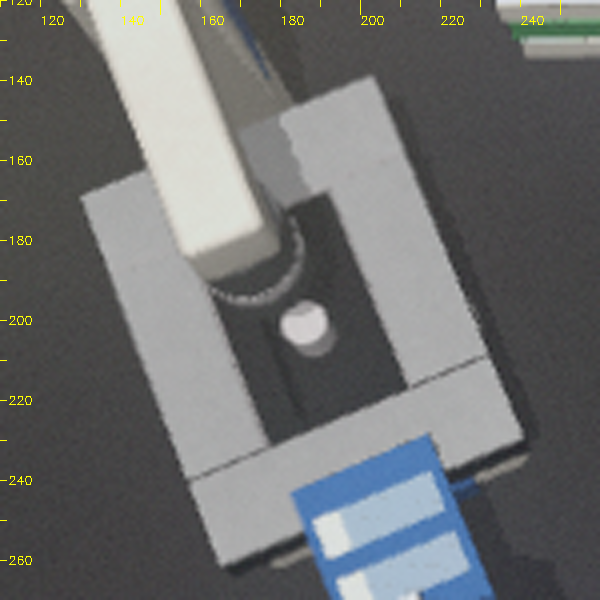

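```bash
python3 - <<'E'
from h import *
from scipy.optimize import least_squares
def T(p,L):
    c,s=np.cos(p[2]),np.sin(p[2]);L=np.array(L,float)
    return np.c_[p[0]+c*L[:,0]-s*L[:,1],p[1]+s*L[:,0]+c*L[:,1],L[:,2]]
A=('top',[(70,45,182),(70,-45,182)],[(182.8,243.5),(217.8,228.5)])
B=('scene',[(-70,-45,182),(70,45,182),(70,-45,182)],[(342.7,138.3),(411.7,116),(409.3,145.3)])
t=np.array([407.5,185.6])
for S in([A],[B],[A,B]):
    f=lambda p:np.concatenate([(proj(n,T(p,l))-np.array(u)).ravel() for n,l,u in S])
    o=least_squares(f,[450,205,.4]);a=np.radians(22.8);d=o.x[:2]-t
    print(o.x[:2],np.degrees(o.x[2]),np.abs(o.fun).max(),'along',d@[np.cos(a),np.sin(a)],'lat',d@[-np.sin(a),np.cos(a)])
E
```

```text
[451.5477 201.0529] 23.0112905715248 0.24868801527026108 along 46.594242265973996 lat -2.8236854213000595
[453.1957 201.4994] 23.659618382999092 0.8563756993130482 along 48.28640653664571 lat -3.050703473933049
[452.8033 201.1187] 23.560185175195116 1.0918207130166024 along 47.77720346287005 lat -3.249599755522099
```

```bash
python3 go.py 573.2 258.1 205 22.8; python3 -m crank '[[0,0.5,0.4,0.01,0],[0,0.6,0.45,0.01,0],[0,0.6,0.45,0.01,0],[0,0.6,0.45,0.01,0],[0,0.5,0.35,0.01,0],[0,0,0,0,0]]' 100; python3 go.py 573.2 258.1 205 22.8; python3 - <<'E'
from h import *
for n in("scene","top"): cv2.imwrite(f"pics/{n}7.png",r.get_image(n)[:,:,::-1])
crop('pics/scene7.png',340,40,200,160,4,'pics/s7.png')
crop('pics/top7.png',110,120,150,150,4,'pics/t7.png')
E
```

```text
t 16.85 tcp [408.0312 185.25   210.178 ] xaz 22.556082228605888 y [ 0.5313  0.2142 -0.8197] q [  9.7 -11.7 -49.3  18.1   7.  -10.8] F [ 0.   1.  -1.7] w 0.12313644900146718
shift units [3.6248 2.6899 0.099 ] turn units -0.04878355427882255
t: 17.6
tcp_pos: [537.9, 241.1, 205.8]
ee_rot: [[0.755, 0.532, -0.383], [0.318, 0.214, 0.924], [0.573, -0.819, -0.007]]
contact_force: [-0.5, -0.1, -3.9]
grip_width: 0.118
t 17.6 tcp [537.9251 241.0573 205.8124] xaz 22.54811898352844 y [ 0.5319  0.2143 -0.8193] q [ 14.2   3.5 -36.9  14.8   4.4  -7.1] F [-0.5 -0.1 -3.9] w 0.11846090201806339
shift units [0.7897 0.577  0.0555] turn units -0.05037620329431221
```

View pics/s7.png

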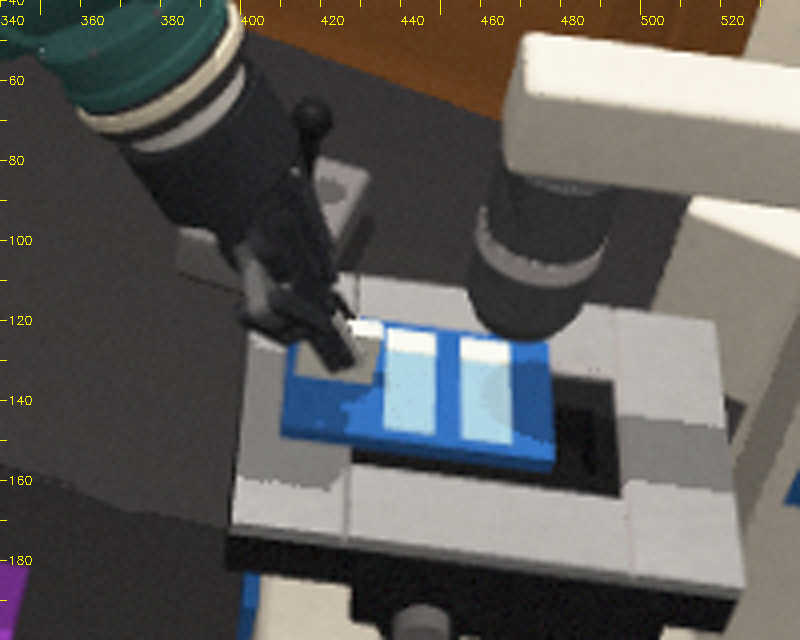

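View pics/t7.png

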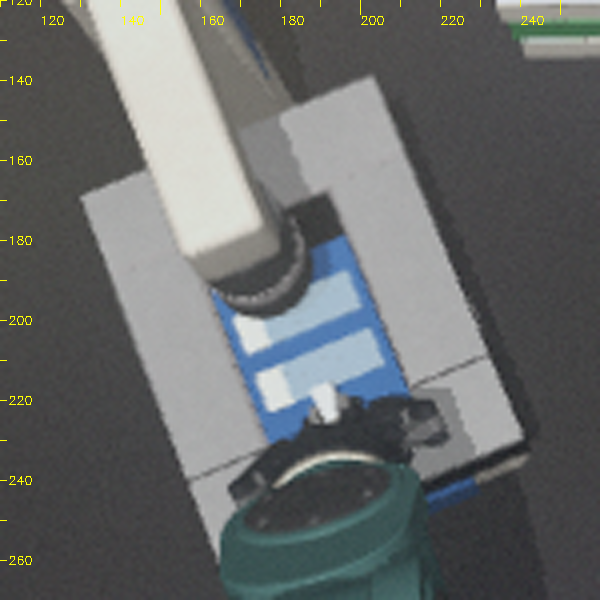

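```bash
python3 - <<'E'
from h import *
from scipy.optimize import least_squares
def T(p,L):
    c,s=np.cos(p[2]),np.sin(p[2]);L=np.array(L,float)
    return np.c_[p[0]+c*L[:,0]-s*L[:,1],p[1]+s*L[:,0]+c*L[:,1],L[:,2]]
z=178.3
B=('scene',[(-70,-45,z),(70,45,z),(70,-45,z)],[(410.5,147.5),(477.3,125),(478.8,155)])
t=np.array([537.9,241.1]);a=np.radians(22.8);U=np.array([[np.cos(a),np.sin(a)],[-np.sin(a),np.cos(a)]])
f=lambda p:np.concatenate([(proj(n,T(p,l))-np.array(u)).ravel() for n,l,u in [B]])
o=least_squares(f,[580,255,.4]);print(o.x[:2],np.degrees(o.x[2]),o.fun.round(1),U@(o.x[:2]-t))
print('to pocket (scene)',U@(np.array([619.8,272.9])-o.x[:2]))
P=plane('top',[(196.8,179)],z)[0,:2];c=P-U.T@[70,-45];print('top c',c,U@(c-t),'to pocket',U@(np.array([616.3,274.6])-c))
# edge: second point on right edge
P=plane('top',[(211.0,216)],z)[0,:2];print('right edge lat',U@(P-c))
E
```

```text
[583.4277 256.9291] 23.614439101384637 [ 0.1 -0.3 -0.3  0.2  0.2  0.1] [48.1044 -3.0504]
to pocket (scene) [39.7192  0.6281]
top c [579.9024 256.8317] [44.8167 -1.7741] to pocket [40.4391  2.2753]
right edge lat [-32.7728 -43.0547]
```

```bash
python3 go.py 574.2 257.9 203 22.8; python3 -m crank '[[0,0.4,0.3,0.02,0],[0,0.41,0.33,0.02,0],[0,0,0,0,0]]' 100; python3 go.py 574.2 257.9 203 22.8; python3 - <<'E'
from h import *
for n in("scene","top"): cv2.imwrite(f"pics/{n}8.png",r.get_image(n)[:,:,::-1])
crop('pics/scene8.png',380,60,150,130,5,'pics/s8.png')
crop('pics/top8.png',130,130,120,120,5,'pics/t8.png')
E
```

```text
t 17.7 tcp [536.1186 240.6707 205.6308] xaz 22.553608122374428 y [ 0.5311  0.2141 -0.8198] q [ 14.2   3.4 -37.1  14.9   4.4  -7.1] F [ 0.1 -1.  -3.4] w 0.1189680253679545
shift units [0.8187 0.6518 0.0331] turn units -0.049278375525114625
t: 18.08
tcp_pos: [574.7, 258.9, 204.4]
ee_rot: [[0.754, 0.532, -0.384], [0.319, 0.215, 0.923], [0.574, -0.819, -0.008]]
contact_force: [-0.4, 0.5, -3.1]
grip_width: 0.115
t 18.075 tcp [574.7352 258.917  204.3753] xaz 22.598259457105456 y [ 0.5325  0.215  -0.8187] q [ 15.2   7.4 -32.6  15.1   3.9  -6.3] F [-0.4  0.5 -3.1] w 0.11492162134618178
shift units [-0.0379  0.0156 -0.0181] turn units -0.040348108578908894
```

View pics/s8.png

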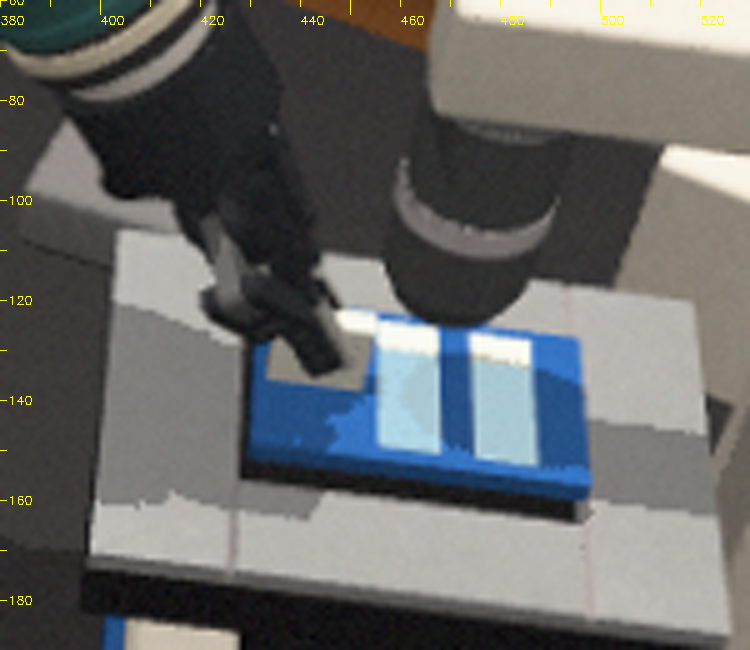

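View pics/t8.png

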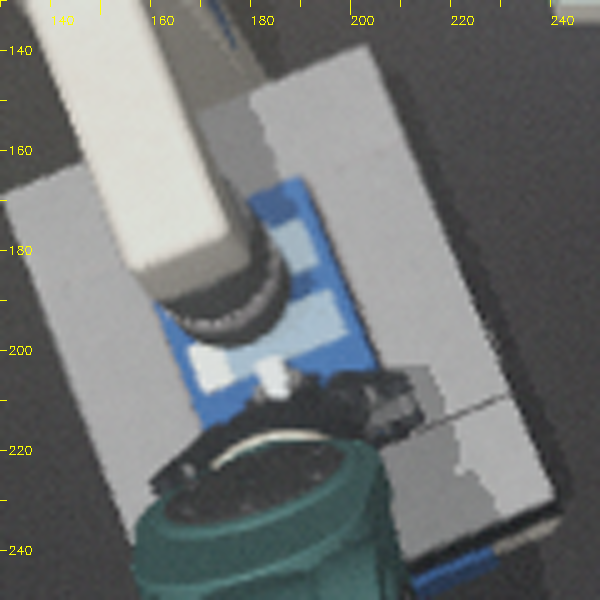

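```bash
python3 - <<'E'
from h import *
a=np.radians(22.8);U=np.array([[np.cos(a),np.sin(a)],[-np.sin(a),np.cos(a)]])
z=204.4-36.5+9
for n,i,p in(('scene',(497.6,157.6),(495.5,164.5)),('top',(190,165.2),(192,168))):
    c=plane(n,[i],z)[0,:2]-U.T@[70,-45]
    print(n,c,'to corner-based pocket',[ (U@(plane(n,[p],zz)[0,:2]-c)-np.array(h)).round(1) for zz,h in((159,(70.3,-44.4)),(154,(71.5,-46.5)))],'to fit',U@(np.array({'scene':[619.8,272.9],'top':[616.3,274.6]}[n])-c))
E
```

```text
scene [618.8782 274.2109] to corner-based pocket [array([ 0.1, -3. ]), array([0.5, 4.1])] to fit [ 0.3418 -1.5657]
top [617.0169 275.5495] to corner-based pocket [array([-1.7, -1.4]), array([-0.8,  1.1])] to fit [-1.0288 -0.5975]
```

```bash
python3 -m crank '[[0,-0.07,0.08,-0.02,0],[0,-0.07,0.1,0,0],[0,-0.03,0.04,0,0],[0,0,0,0,0]]' 100; python3 go.py 574.2 257.9 186.5 22.8
```

```text
t: 18.68
tcp_pos: [573.2, 257.6, 193.1]
ee_rot: [[0.755, 0.532, -0.384], [0.319, 0.215, 0.923], [0.574, -0.819, -0.007]]
contact_force: [0.8, 0.3, -3.4]
grip_width: 0.122
t 18.675 tcp [573.2145 257.6304 193.0855] xaz 22.610018744602 y [ 0.5318  0.2149 -0.8191] q [ 15.1   7.9 -34.   13.2   4.   -6.4] F [ 0.8  0.3 -3.4] w 0.12157390351339536
shift units [-0.0737  0.1494 -0.002 ] turn units -0.03799625107959983
```

```bash
python3 -m crank '[[0,-0.03,0.06,0,0],[0,0,0,0,0]]' 100; python3 go.py 574.2 257.9 186.5 22.8;python3 -m crank '[[0,-0.03,0.05,0,0],[0,0,0,0,0]]' 100; python3 go.py 574.2 257.9 186.5 22.8
```

```text
t: 18.92
tcp_pos: [573.7, 257.8, 190.5]
ee_rot: [[0.755, 0.532, -0.384], [0.319, 0.215, 0.923], [0.574, -0.819, -0.007]]
contact_force: [-0.0, 0.0, -2.7]
grip_width: 0.119
t 18.925 tcp [573.6752 257.807  190.4598] xaz 22.61167957525359 y [ 0.5319  0.215  -0.8191] q [ 15.1   8.2 -34.2  12.8   4.   -6.4] F [-0.   0.  -2.7] w 0.11929300227056165
shift units [-0.0461  0.0886 -0.0022] turn units -0.037664084949282285
t: 19.18
tcp_pos: [573.8, 257.8, 188.1]
ee_rot: [[0.755, 0.532, -0.384], [0.319, 0.215, 0.923], [0.574, -0.819, -0.007]]
contact_force: [-0.3, -0.0, -4.4]
grip_width: 0.118
t 19.175 tcp [573.7863 257.8106 188.0664] xaz 22.610990304119937 y [ 0.5318  0.2149 -0.8192] q [ 15.1   8.3 -34.5  12.4   4.   -6.4] F [-0.3 -0.  -4.4] w 0.11791365731105978
shift units [-0.0139  0.0381 -0.0016] turn units -0.03780193917601267
```

```bash
python3 -m crank '[[0,-0.02,0.03,0,0],[0,0,0,0,0]]' 100; python3 go.py 574.2 257.9 186.5 22.8;python3 -m crank '[[0,-0.015,0.025,0,0],[0,0,0,0,0]]' 100; python3 go.py 574.2 257.9 186.5 22.8; python3 - <<'E'
from h import *
cv2.imwrite(f"pics/scene9.png",r.get_image("scene")[:,:,::-1])
crop('pics/scene9.png',380,60,150,130,5,'pics/s9.png')
E
```

```text
t: 19.42
tcp_pos: [574.0, 257.9, 186.9]
ee_rot: [[0.754, 0.532, -0.384], [0.319, 0.215, 0.923], [0.574, -0.819, -0.007]]
contact_force: [1.2, 0.9, -3.2]
grip_width: 0.117
t 19.425 tcp [573.9947 257.8675 186.8854] xaz 22.60856748946567 y [ 0.5322  0.215  -0.8189] q [ 15.1   8.4 -34.6  12.2   4.   -6.4] F [ 1.2  0.9 -3.2] w 0.11725249594809474
shift units [-0.0014  0.0108 -0.0012] turn units -0.03828650210686604
t: 19.68
tcp_pos: [574.5, 258.1, 186.5]
ee_rot: [[0.753, 0.533, -0.384], [0.319, 0.215, 0.923], [0.575, -0.818, -0.008]]
contact_force: [-1.1, -0.4, 4.9]
grip_width: 0.119
t 19.675 tcp [574.5302 258.0564 186.5324] xaz 22.611870408302224 y [ 0.5334  0.2155 -0.818 ] q [ 15.1   8.5 -34.7  11.9   4.   -6.4] F [-1.1 -0.4  4.9] w 0.1186511810170966
shift units [-0.0079 -0.0046 -0.0004] turn units -0.0376259183395554
```

View pics/s9.png

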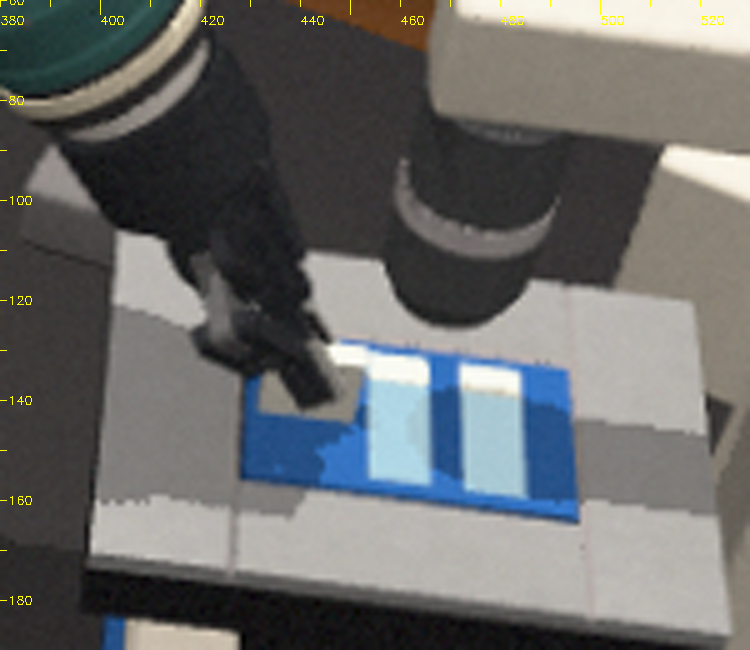

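The insert fills the pocket flush, from (428,155) to (495,164), and the contact force has reversed to about +5 N at the predicted seat height. Releasing and backing out along the fingers.

```bash
python3 -m crank '[[0,0,0.02,0,0],[0,0,0,0,0],[32,0,0,0,0],[32,0,0,0,0],[32,0,0,0,0],[32,0,-0.3,0,0],[32,0,-0.8,0,0],[32,0,-1,0,0],[32,-0.5,-1,0,0],[32,-0.7,-0.8,0,0],[32,-0.7,-0.8,0,0],[32,0,0,0,0]]' 60; python3 go.py 574.2 257.9 186.5 22.8;python3 - <<'E'
from h import *
for n in("scene","top"): cv2.imwrite(f"pics/{n}10.png",r.get_image(n)[:,:,::-1])
crop('pics/scene10.png',380,60,150,130,5,'pics/s10.png')
crop('pics/top10.png',120,130,130,140,4,'pics/t10.png')
E
```

```text
t: 21.22
tcp_pos: [415.2, 192.8, 297.0]
ee_rot: [[0.753, 0.534, -0.384], [0.318, 0.215, 0.923], [0.576, -0.817, -0.008]]
contact_force: [1.1, 0.1, 0.8]
grip_width: 0.374
t 21.225 tcp [415.1514 192.7706 296.9559] xaz 22.58890597353789 y [ 0.5343  0.2152 -0.8175] q [ 10.9 -14.7 -36.8  33.2   6.3  -9.8] F [1.1 0.1 0.8] w 0.3738465359832325
shift units [ 1.922   4.7321 -0.0019] turn units -0.04221880529242199
```

View pics/s10.png

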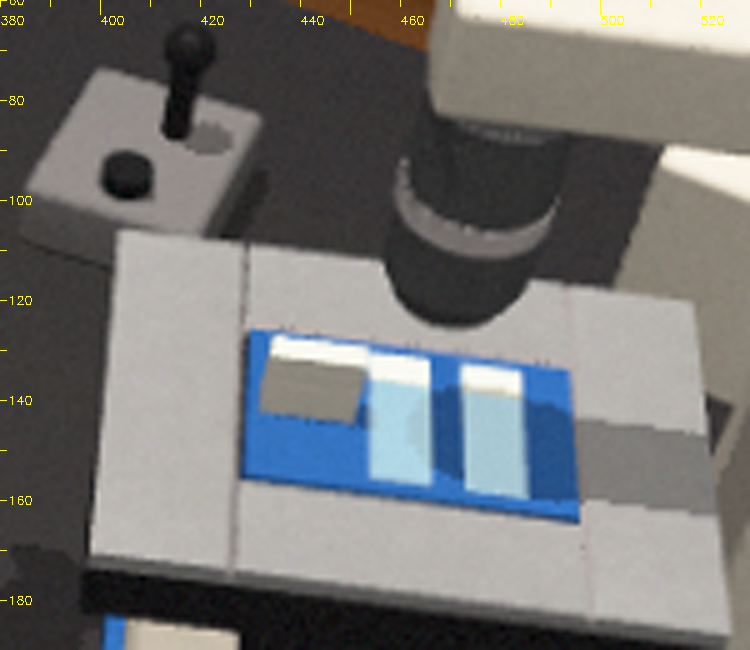

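View pics/t10.png

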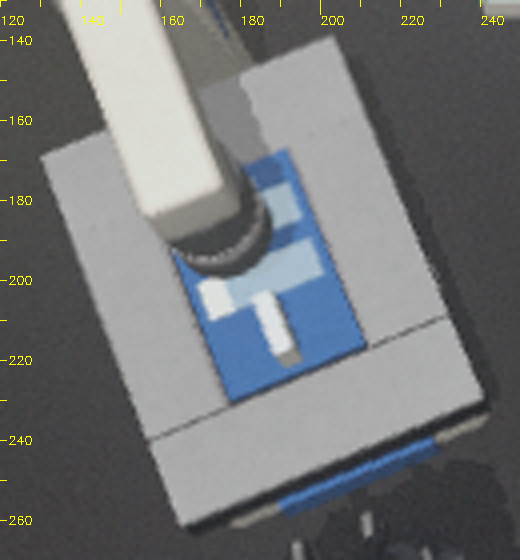

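View pics/scene10.png

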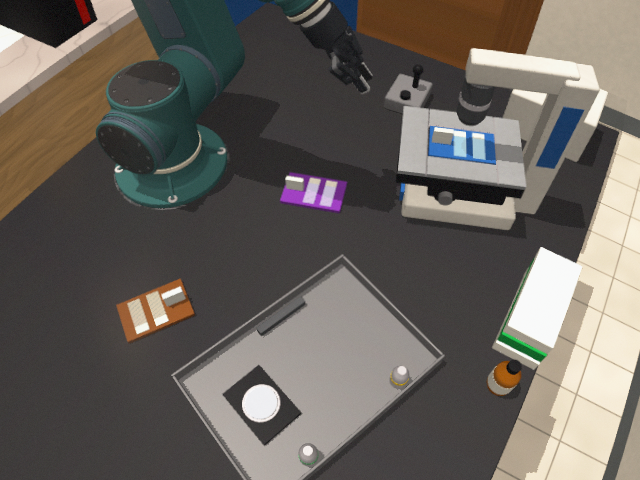

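The insert lies flush and square in the pocket at scene (428,126) to (495,164), with its rib at the open front. The arm is clear, and the crate parts are at their original pixels. Handing in.

```bash
python3 -c "
from cell import r
print(r.sign_off())"
```

```text
the job is handed in; nothing more can be done
None
```

The insert is in the stage pocket, released, with its grip rib at the open front. I handed the job in at about 21 s of the 48 s allowed; it reports no verdict.

**How it was done:**
- **Pick and set-down:** I lifted the insert out of the crate with the tool upright. I then turned it to the microscope's heading and set it on the free bench between the crate and the scope.
- **Lean:** The moves only allow a turn about the tool's own axis. I got about 35° of lean by driving the empty arm up against a wrist-joint limit.
- **Loading:** I regrasped the rib with the leaned gripper, brought the insert in under the condenser from the front and lowered it in steps. I opened the fingers only after it touched the floor.

**Last checks:**
- **Seating:** The insert met the floor at the predicted seat height, with the contact force reversing from about -3 N to +5 N. Both cameras show it flush and square, with its corners on the pocket's corners.
- **Surroundings:** The forces I read between moves stayed small. I saw no contact with the condenser, and the other parts in the crate look unmoved in the pictures.

**Disagreement:** Before lowering, the two cameras differed by 1 to 3 mm on the pocket and insert positions, so I aimed between them. The insert entered the pocket with no sideways force. After release I judged its position from the pictures only and did not measure it again.

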